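Set the code dials and open the reference block case

TASK

Unlock and open the reference block case: with the cover still shut, push the three dials round by their finger posts until on each dial the patch of its post's own colour stands at the white pointer (red patch on the red dial, yellow on yellow, blue on blue). Then push the sliding cover by its black ridge fully open to its stop, leaving the dials on the code and the things standing round the case where they are.

Things in the scene. Friction and masses are not known exactly. Their poses are not given: they have to be found in the camera images.
- case: Fixed grey metal case, 212 (x) x 244 (y) x 30 mm high, on the bench; origin at the centre of its underside. Three dials stand in a row at its +y end, axes at case x = -68, 0, +68, y = +84 mm; then, towards -y, the aluminium sliding cover over the block tray, and at the -y end the empty runway into which the cover slides. Its yaw gives the directions of the row (x) and of the cover's travel (-y).
- red_axis (a point): Centre of the red dial's top face, on its upright axis. Black disc, 56 mm diameter, top 28 mm above the bench, on a grey housing 66 x 64 mm. Near its rim five square 10 mm patches, 72 degrees apart: red, yellow, blue, green, white. A small white pointer stands beside the disc towards the cover, at -y of this point (point axes = case axes). Which of the three places this dial has varies.
- red_post (a point): Half-way up the red finger post of the red dial: an upright round post of 11 mm diameter, from the disc's top at 28 mm to 58 mm above the bench, 16 mm from the dial's axis; it turns with the disc. Push it round to turn the dial.
- red_dial (a joint): Angle of the red dial, rad, positive anticlockwise seen from above; 0 when its red patch is at the white pointer. It starts at a positive angle of 0.8 to 2.6 and has stops at -2.9 and 2.9. Light friction (2 to 3 N at the post); stays where it is left.
- yellow_axis (a point): Centre of the yellow dial's top face, on its upright axis. Black disc, 56 mm diameter, top 28 mm above the bench, on a grey housing 66 x 64 mm. Near its rim five square 10 mm patches, 72 degrees apart: red, yellow, blue, green, white. A small white pointer stands beside the disc towards the cover, at -y of this point (point axes = case axes). Which of the three places this dial has varies.
- yellow_post (a point): Half-way up the yellow finger post of the yellow dial: an upright round post of 11 mm diameter, from the disc's top at 28 mm to 58 mm above the bench, 16 mm from the dial's axis; it turns with the disc. Push it round to turn the dial.
- yellow_dial (a joint): Angle of the yellow dial, rad, positive anticlockwise seen from above; 0 when its yellow patch is at the white pointer. It starts at a negative angle of 0.8 to 2.6 and has stops at -2.9 and 2.9. Light friction (2 to 3 N at the post); stays where it is left.
- blue_axis (a point): Centre of the blue dial's top face, on its upright axis. Black disc, 56 mm diameter, top 28 mm above the bench, on a grey housing 66 x 64 mm. Near its rim five square 10 mm patches, 72 degrees apart: red, yellow, blue, green, white. A small white pointer stands beside the disc towards the cover, at -y of this point (point axes = case axes). Which of the three places this dial has varies.
- blue_post (a point): Half-way up the blue finger post of the blue dial: an upright round post of 11 mm diameter, from the disc's top at 28 mm to 58 mm above the bench, 16 mm from the dial's axis; it turns with the disc. Push it round to turn the dial.
- blue_dial (a joint): Angle of the blue dial, rad, positive anticlockwise seen from above; 0 when its blue patch is at the white pointer. It starts at a positive angle of 0.8 to 2.6 and has stops at -2.9 and 2.9. Light friction (2 to 3 N at the post); stays where it is left.
- cover (a joint): Travel of the sliding cover, m, along the case's -y: 0 shut, 0.072 fully open at its stop. It slides against light friction and stays where it is left. Inside the case a pin under each dial blocks it until every dial is within about 0.25 rad of 0.
- cover_ridge (a point): Centre of the black upright grip ridge on the cover: 60 mm long along the case's x, 8 mm thick, top 50 mm above the bench; moves with the cover. The ridge's low foot is 72 x 18 mm, its top 31.5 mm above the bench. Cover: plate 200 (case x) x 95 (case y) mm, top 29 mm above the bench. When shut, the ridge stands 89 mm from the row of dial axes.
- loupe: Bystander, to be left alone: black stand loupe, 39 mm diameter, 32 mm high, standing loose on the bench beside the case; origin at the centre of its underside.
- weight_0: Bystander, to be left alone: brass check weight with a knob, 38 mm diameter, 28 mm high, standing loose on the bench beside the case; origin at the centre of its underside.
- indenter_tube: Bystander, to be left alone: small upright tube with a red cap, 24 mm diameter, 60 mm high, standing loose on the bench beside the case; origin at the centre of its underside.
- wipe_bottle: Bystander, to be left alone: white bottle with a blue cap, 52 mm diameter, 130 mm high, standing loose on the bench beside the case; origin at the centre of its underside.
- weight_2: Bystander, to be left alone: slim brass check weight with a knob, 24 mm diameter, 32 mm high, standing loose on the bench beside the case; origin at the centre of its underside.
- v_anvil: Bystander, to be left alone: black V-shaped anvil on a stem, 41 mm diameter, 47 mm high, standing loose on the bench beside the case; origin at the centre of its underside.

How it is judged:
On the way, in this order (a step that is already met when the one before it is completed fails the run):
1. all three dials stand on the code while the cover is shut (value of joint red_dial between -0.25 and 0.25 rad and value of joint yellow_dial between -0.25 and 0.25 rad and value of joint blue_dial between -0.25 and 0.25 rad and value of joint cover below 0.012 m), for 0.2 s.
2. the cover is pushed fully open (value of joint cover above 0.066 m), for 0.2 s.
At the end, for the whole second after the job is handed in: Each dial is within 0.25 rad of its own colour at the pointer, and the cover is at rest, open at least 66 mm of its 72 mm (value of joint red_dial between -0.25 and 0.25 rad and value of joint yellow_dial between -0.25 and 0.25 rad and value of joint blue_dial between -0.25 and 0.25 rad and value of joint cover above 0.066 m and velocity of joint cover between -0.01 and 0.01 m/s); the robot touches nothing.
It fails at once if a bystander beside the case is displaced by more than 15 mm or tipped (distance of any of loupe, weight_0, indenter_tube, wipe_bottle, weight_2, v_anvil from where it was at the start of the episode above 0.015 m or angle between any of loupe, weight_0, indenter_tube, wipe_bottle, weight_2, v_anvil's own z axis and vertical above 0.4 rad).
It also fails if it takes over 67 s, if anything falls off the work surface, if the arm or the gripper's body presses on something with over 40 N, if the wrist force passes 120 N, or if a joint passes its speed limit or range.

ROBOT

A 7-joint arm with a two-finger parallel gripper is mounted at the origin on a cart in front of the work surface, level with it; the furniture and walls round the work are solid. World frame = base frame: x ahead of the robot, y to its left, z up, the work surface at z = 0. Lengths are in m, angles in rad, forces in N, time in s.
With the tool pointing down it reaches from about 0.425 to 0.975 m from the base axis. Payload 16.7 kg.
Tool frame: the origin (TCP) lies midway between the tips of the shut fingers; the grasp point (between the pads) lies 19 mm behind it; z points along the fingers, y is the line along which they close (so a half turn about z gives the same grasp; the last joint's range is limited). The gripper opens to 85 mm and grips with 20 to 120 N. Pads are 22 mm wide; open, the fingers measure 114 mm over their backs; the gripper's body (76 mm by 85 mm) begins 54 mm behind the grasp point. The pads swing forward as they close: fully open they stand 13 mm farther back than shut.
Start: joints at [1.133, 0.426, 0.074, 1.606, -0.034, 1.111, -0.067], TCP at [0.192, -0.647, 0.231] pointing down, gripper open.
Joint ranges: [-2.85, 2.85], [-0.5, 2.14], [-1.23, 1.37], [0.21, 2.46], [-1.02, 4.16], [0.16, 2.05], [-2.73, 2.73]. Speed limits (rad/s): [1.89, 1.89, 2.39, 2.39, 3.01, 3.01, 3.01].

INTERFACE

Orientations are given as a unit quaternion [x, y, z, w].
In Python, from workcell import manip, optics, hand_in gives the robot as it stands. The module is installed in compiled form; this text tells all that it offers.
- The arm moves only by the shell command python3 -m crank 'ROWS' [OPENING] [FORCE]. ROWS is JSON, a list of rows, each a list of 4 numbers: the shift along the tool's x, y, z in units of 25 mm (1.0 is 25 mm), then the turn about the tool's z in units of 6 degrees (1.0 is 6 degrees). A call has 1 to 8 rows; each row shifts and turns the commanded pose from where the row before left it, along the tool's axes as they then stand; what a row does not reach is not made up. A row lasts 1/12 s, in which the tool goes at most 41.7 mm and 7.16 degrees, less where a joint would pass 70% of its speed; a pose out of reach is approached as far as the arm can. A call is refused whole if a number of a shift passes 1 or a number of a turn 1, either way. A call with a gripper value outside its range is refused whole. OPENING is the opening, from 0 (shut) to 1 (fully open), set as the call begins (- or left out, the last holds). The fingers move at their own pace and stop on an object; FORCE is the grip in N (left out, the last holds). Time passes only in rows, so rows that do not move let the fingers close. It gives the time, the measured TCP pose, the force, the opening and the grip force at its end, in the units of the state.
- manip.get_obs(): the state, without advancing time (a new reading comes with each control period).
- optics.capture(name): name is "scene" or "top" or "wrist"; returns a dict with "img" (420x560x3 uint8, red, green, blue), "fx", "fy", "cx", "cy" (pixels), "rvec" (rotation vector, rad) and "tvec" (3), from world to camera coordinates, as OpenCV has them. Camera axes: x right, y down, z forward; pixel columns grow to the right and rows downward; lengths in m; the calibration is good to about 2 mm. A picture is of the moment at which its call begins. There is no depth.
- hand_in(): hands the job in; it is judged then, once.
The state is a dict: "time": time; "joints": joint angles; "joint_velocities": joint speeds; "joint_torque": joint torques, N m; "tool_pos": TCP position; "tcp_rot": TCP orientation; "contact_force": force on the tool from outside, world axes, zero at the start; "torque": the same for the moment, N m; "width": finger opening in m; "grasp_force": force on a finger pad.
Only numpy, scipy, OpenCV 4.12 (cv2) and the standard library are available. Lean on these libraries where they do the work, as an engineer would, in place of code of your own. Each camera call takes 0.05 s, during which the arm holds its last target. There are 200 camera calls.

## Working session

There is one attempt and no reset: what is moved stays moved. The work goes in short steps, Python scripts to look and compute and a shell command to move; the robot and the scene stay as the last step left them, time stands still between calls to the robot, and variables do not carry over. Pictures are saved under pics/ and viewed, at most 10 in all, crops included, and the job is handed in when it is done.

```bash
mkdir -p pics
python3 - <<'E'
from workcell import manip, optics
import cv2
s=manip.get_obs();print(s['time'],s['tool_pos'],s['tcp_rot'],s['width'])
for n in ['top','scene']:
    c=optics.capture(n);cv2.imwrite(f'pics/{n}0.png',c['img'][:,:,::-1]);print(n,c['fx'],c['cx'],c['cy'],c['rvec'],c['tvec'])
E
```

```text
0.0 [ 0.19210444 -0.64665935  0.23063766] [ 9.89595916e-01  1.43873285e-01 -1.35610061e-04 -6.18330038e-04] 0.08568495793900105
top 424.8769471637937 287.3457110080305 213.81847089106782 [ 2.12036141 -2.16149121  0.22131723] [-0.00153625  0.53785175  0.88164713]
scene 422.781423773078 287.49938588816974 215.42837542821258 [ 1.20608313 -2.08916384  1.13756674] [0.2839823  0.30117474 0.51067327]
```

View pics/top0.png

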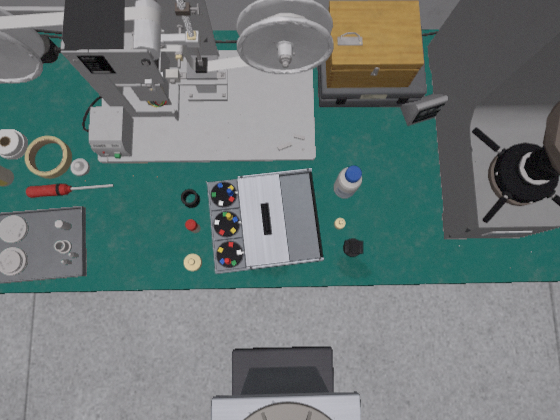

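View pics/scene0.png

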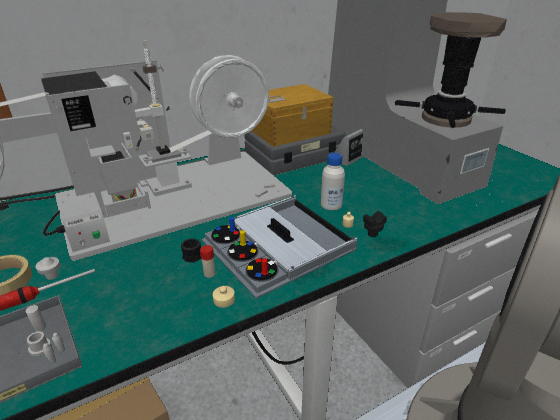

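The top view shows the case around pixel (265,220). The blue, yellow and red dials run from far to near at (223,194), (227,223) and (231,253), and the ridge is at (266,218). The bystanders stand to the left and right of the case. Next I'll measure these and work out a close viewpoint.

```bash
cat > h.py <<'E'
import numpy as np, cv2
from scipy.spatial.transform import Rotation as R
from workcell import manip, optics
def ray(c,uv,z):
    M=cv2.Rodrigues(np.array(c['rvec'],float))[0]; o=-M.T@np.array(c['tvec'],float)
    d=M.T@np.array([(uv[0]-c['cx'])/c['fx'],(uv[1]-c['cy'])/c['fy'],1.])
    return o+d*(z-o[2])/d[2]
def tool(): 
    s=manip.get_obs(); return s, R.from_quat(s['tcp_rot']).as_matrix()
def to(p):  # shift to world TCP target in row units
    s,M=tool(); return M.T@(np.array(p)-s['tool_pos'])/.025
def masks(img):
    h=cv2.cvtColor(img,cv2.COLOR_RGB2HSV).astype(int); H,S,V=h[...,0],h[...,1],h[...,2]
    k=(S>120)&(V>90)
    return dict(red=k&((H<8)|(H>172)),yellow=k&(H>20)&(H<35),blue=k&(H>105)&(H<130),green=k&(H>45)&(H<80),
      white=(S<40)&(V>215))
def blobs(m,amin=4):
    n,_,st,ce=cv2.connectedComponentsWithStats(m.astype(np.uint8)); return [(ce[i].round(1),int(st[i,4])) for i in range(1,n) if st[i,4]>=amin]
E
python3 - <<'E'
from h import *
c=optics.capture('top')
for n,p,z in [('blue',(223,194),.028),('yellow',(227,223),.028),('red',(231,253),.028),('ridge',(266,218),.05),('tube',(191,225),.06),('loupe',(190,198),.03),('w0',(192,262),.028),('bottle',(352,174),.13),('w2',(340,224),.03),('anvil',(353,246),.04)]: print(n,ray(c,p,z).round(3))
w=optics.capture('wrist');s,M=tool();C=cv2.Rodrigues(np.array(w['rvec']))[0]
print('cam in tool',M.T@(-C.T@np.array(w['tvec'])-s['tool_pos']),'\n',M.T@C.T, w['fx'],'\n',M)
cr=cv2.resize(c['img'][160:280,170:370],None,fx=4,fy=4,interpolation=cv2.INTER_CUBIC)
cv2.imwrite('pics/crop.png',cr[:,:,::-1])
E
```

```text
blue [0.589 0.131 0.028]
yellow [0.523 0.122 0.028]
red [0.456 0.113 0.028]
ridge [0.529 0.035 0.05 ]
tube [0.515 0.195 0.06 ]
loupe [0.58  0.204 0.03 ]
w0 [0.438 0.198 0.028]
bottle [ 0.603 -0.143  0.13 ]
w2 [ 0.516 -0.129  0.03 ]
anvil [ 0.465 -0.154  0.04 ]
cam in tool [ 0.08074584 -0.00030589 -0.14209077] 
 [[-1.55183062e-03 -9.49948661e-01 -3.12402199e-01]
 [ 9.99998690e-01 -1.33052597e-03 -9.21559547e-04]
 [ 4.59775019e-04 -3.12403220e-01  9.49949481e-01]] 340.2135018913557 
 [[ 9.58621015e-01  2.84685224e-01 -2.68718503e-04]
 [ 2.84685344e-01 -9.58620776e-01  6.80010615e-04]
 [-6.40101658e-05 -7.28372686e-04 -9.99999733e-01]]
```

View pics/crop.png

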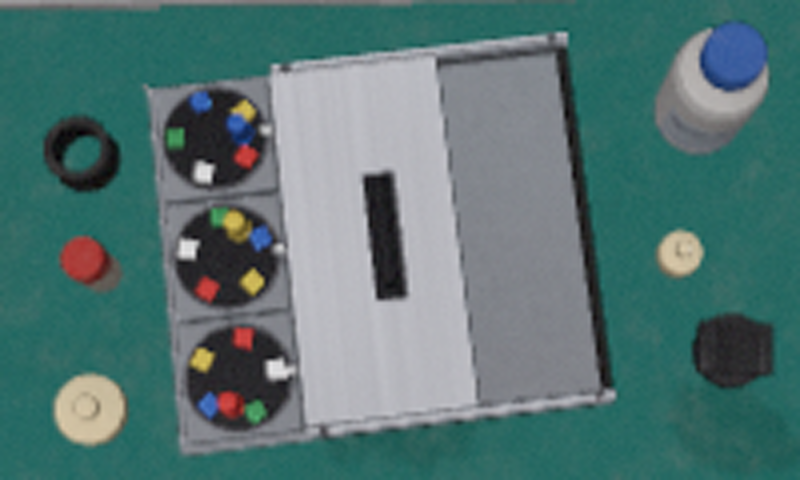

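The close crop gives these dial states, reading angles in the image:
- **Blue:** about +104°.
- **Yellow:** about -53°.
- **Red:** about +76°.

I'll move over the case by a route that keeps clear of the machine on the right.

```bash
python3 -m crank '[[1,-1,0,0],[1,-1,0,0],[1,-1,0,0],[1,-1,0,0],[1,-1,0,0],[1,-1,0,0],[1,-1,0,0],[1,-1,0,0]]' && python3 -m crank '[[1,-1,0,0],[1,-1,0,0],[1,-1,0,0],[0.7,-1,0,0],[0.7,-1,0,0],[0.7,-1,0,0],[0.7,-1,0,0],[0.7,-1,0,0]]' && python3 -m crank '[[0.7,-1,0,0],[0.7,-1,0,0],[0.7,-1,0,0],[0.7,-1,0,0],[0.7,-1,0,0],[0.7,-1,0,0],[0.7,-1,0,0],[0,0,0,0]]'
```

```text
time: 0.87
tool_pos: [0.3274, -0.3967, 0.2314]
tcp_rot: [0.99, 0.144, -0.0, 0.0]
contact_force: [0.7, -0.9, 0.4]
width: 0.0857
grasp_force: 0.0
time: 1.53
tool_pos: [0.426, -0.1589, 0.2314]
tcp_rot: [0.99, 0.144, 0.0, 0.0]
contact_force: [1.0, -0.7, -0.3]
width: 0.0854
grasp_force: 0.0
time: 2.2
tool_pos: [0.4945, 0.048, 0.2316]
tcp_rot: [0.989, 0.147, 0.001, -0.001]
contact_force: [-1.1, 0.6, 0.1]
width: 0.0852
grasp_force: 0.0
```

Run:
```python
from h import *
w=optics.capture('wrist');cv2.imwrite('pics/w1.png',w['img'][:,:,::-1])
np.savez('w1.npz',**{k:np.array(v) for k,v in w.items()})
for k,m in masks(w['img']).items(): 
    if k!='white': print(k,[(tuple(b),a,ray(w,b,.028)[:2].round(4).tolist()) for b,a in blobs(m,15) if a<1500])
print(manip.get_obs()['tool_pos'],manip.get_obs()['joints'].round(2) if hasattr(manip.get_obs()['joints'],'round') else manip.get_obs()['joints'])
```

```text
red [((np.float64(237.4), np.float64(83.4)), 128, [0.5789, 0.1149]), ((np.float64(126.8), np.float64(121.3)), 619, [0.514, 0.21]), ((np.float64(198.1), np.float64(152.9)), 105, [0.5042, 0.1363]), ((np.float64(211.2), np.float64(184.2)), 99, [0.4766, 0.1162]), ((np.float64(195.3), np.float64(219.3)), 213, [0.4341, 0.1237])]
yellow [((np.float64(243.0), np.float64(55.0)), 136, [0.6042, 0.1161]), ((np.float64(221.0), np.float64(126.6)), 192, [0.5358, 0.1203]), ((np.float64(223.0), np.float64(157.0)), 105, [0.5074, 0.1112]), ((np.float64(187.7), np.float64(188.4)), 98, [0.4651, 0.1387])]
blue [((np.float64(219.1), np.float64(38.9)), 140, [0.6108, 0.1405]), ((np.float64(236.6), np.float64(67.0)), 180, [0.5926, 0.1192]), ((np.float64(233.5), np.float64(134.2)), 107, [0.5323, 0.1067]), ((np.float64(552.9), np.float64(148.2)), 466, [0.6115, -0.2033]), ((np.float64(186.5), np.float64(211.6)), 87, [0.4399, 0.1346])]
green [((np.float64(199.5), np.float64(58.4)), 128, [0.5897, 0.1541]), ((np.float64(214.5), np.float64(115.3)), 110, [0.5444, 0.1289]), ((np.float64(208.9), np.float64(221.0)), 79, [0.4365, 0.1093])]
[0.49381366 0.04525382 0.2312759 ] [ 0.2   0.16 -0.47  1.98  0.08  1.02 -1.58]
```

View pics/w1.png

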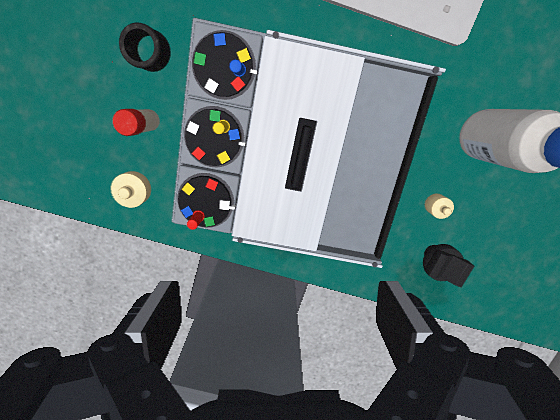

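The wrist view shows the dials at (224,64), (213,135) and (205,200), with their posts at (237,67), (221,127) and (195,219). Nothing stands close round the dials. Next come the axes and angles.

Run:
```python
from h import *
w=dict(np.load('w1.npz'))
P=dict(blue=[(237.4,83.4),(243,55),(219.1,38.9),(199.5,58.4),(211.5,86)],
 yellow=[(198.1,152.9),(223,157),(233.5,134.2),(214.5,115.3),(193,128)],
 red=[(211.2,184.2),(187.7,188.4),(186.5,211.6),(208.9,221),(225,205)])
post=dict(blue=(236.6,67),yellow=(221,126.6),red=(195.3,219.3))
own=dict(blue=2,yellow=1,red=0)
ax={}
Q={k:np.array([ray(w,p,.028)[:2] for p in v]) for k,v in P.items()}
for k in Q: ax[k]=Q[k].mean(0)
d=ax['blue']-ax['red']; yaw=np.arctan2(d[1],d[0]); print('case yaw deg',np.degrees(yaw),'row len',np.linalg.norm(d))
for k in Q:
    r=np.linalg.norm(Q[k]-ax[k],axis=1)
    g=lambda v:np.degrees(np.arctan2(v[1],v[0]))
    q=ray(w,post[k],.044)[:2]
    a=(g(Q[k][own[k]]-ax[k])-np.degrees(yaw)+90+180)%360-180
    print(k,'axis',ax[k].round(4),'patch r',r.round(4),'dial angle',a.round(1),'post',q.round(4),'r',np.linalg.norm(q-ax[k]).round(4),'post dir',g(q-ax[k]).round(1))
print('ridge',ray(w,(301,155),.05).round(4))
```

```text
case yaw deg 5.69687024698696 row len 0.13592670808041826
blue axis [0.5907 0.1327] patch r [0.0213 0.0214 0.0216 0.0214 0.0217] dial angle 105.4 post [0.5916 0.117 ] r 0.0157 post dir -86.6
yellow axis [0.523  0.1259] patch r [0.0215 0.0214 0.0214 0.0216 0.0208] dial angle -52.4 post [0.5375 0.118 ] r 0.0165 post dir -28.5
red axis [0.4554 0.1192] patch r [0.0214 0.0218 0.0218 0.0213 0.0224] dial angle 76.4 post [0.4405 0.1213] r 0.015 post dir 171.8
ridge [0.5346 0.0385 0.05  ]
```

```bash
python3 -m crank '[[0,0,0,0.95],[0,0,0,0.95],[0,0,0,0.95],[0,0,0,0.95],[0,0,0,0.95],[0,0,0,0.95],[0,0,0,0.95],[0,0,0,0.95]]' 0.4 20
cat >> h.py <<'E'
AX=dict(blue=(.5907,.1327),yellow=(.523,.1259),red=(.4554,.1192))
def rep(k,ang,z=.037):
    s,M=tool(); a=np.radians(ang); p=[AX[k][0]+.016*np.cos(a),AX[k][1]+.016*np.sin(a),z]
    print('yaw',np.degrees(np.arctan2(M[1,0],M[0,0])).round(1),'rows to post',to(p).round(2),'pos',np.round(s['tool_pos'],4),'w',s['width'],'t',s['time'])
E
python3 -c "
from h import *;rep('yellow',-28.5)"
```

```text
time: 2.92
tool_pos: [0.4931, 0.0413, 0.2313]
tcp_rot: [0.967, -0.254, -0.0, 0.0]
contact_force: [-0.4, 0.7, -0.2]
width: 0.0339
grasp_force: 0.0
yaw -29.4 rows to post [ 0.02 -3.55  7.77] pos [0.4931 0.0413 0.2313] w 0.03390689491483948 t 2.9167
```

```bash
python3 -m crank '[[0,-0.9,0.6,0],[0,-0.9,0.6,0],[0,-0.9,0.6,0],[0,-0.85,0.6,0],[0,0,0.6,0],[0,0,0.6,0],[0,0,0,0],[0,0,0,0]]'
python3 -c "
from h import *;rep('yellow',-28.5)"
```

```text
time: 3.58
tool_pos: [0.5361, 0.119, 0.141]
tcp_rot: [0.968, -0.251, -0.001, 0.0]
contact_force: [-0.3, -0.6, -0.2]
width: 0.0343
grasp_force: 0.0
yaw -29.1 rows to post [0.05 0.   4.16] pos [0.5361 0.119  0.141 ] w 0.0342751868558576 t 3.5833
```

```bash
python3 -m crank '[[0.05,0,0.8,0],[0,0,0.8,0],[0,0,0.8,0],[0,0,0.8,0],[0,0,0.5,0],[0,0,0.4,0],[0,0,0,0],[0,0,0,0]]'; python3 -m crank '[[0,0,0,0],[0,0,0,0],[0,0,0,0],[0,0,0,0],[0,0,0,0]]' 0 20
python3 -c "
from h import *;rep('yellow',-28.5)"
```

```text
time: 4.25
tool_pos: [0.5379, 0.1192, 0.0394]
tcp_rot: [0.968, -0.251, 0.0, -0.0]
contact_force: [-0.0, -0.3, 0.6]
width: 0.0338
grasp_force: 0.0
time: 4.67
tool_pos: [0.5384, 0.1191, 0.0398]
tcp_rot: [0.968, -0.251, 0.001, -0.0]
contact_force: [-0.4, -3.2, 8.5]
width: 0.0098
grasp_force: 20.6
yaw -29.1 rows to post [-0.03  0.05  0.11] pos [0.5384 0.1191 0.0398] w 0.009800189084682843 t 4.6667
```

```bash
python3 -m crank '[[-0.004,-0.067,0,-1],[-0.004,-0.067,0,-1],[-0.004,-0.067,0,-1],[-0.004,-0.067,0,-1],[-0.004,-0.067,0,-1],[-0.004,-0.067,0,-1],[-0.004,-0.067,0,-1],[-0.004,-0.067,0,-1]]'; python3 -m crank '[[-0.003,-0.05,0,-0.75],[0,0,0,0],[0,0,0,0],[0,0,0,0]]'; python3 -m crank '[[0,0,0,0],[0,0,0,0],[0,0,0,0]]' 0.4
python3 -c "
from h import *;rep('yellow',24)"
```

```text
time: 5.33
tool_pos: [0.5385, 0.1325, 0.0397]
tcp_rot: [0.986, 0.167, 0.0, 0.0]
contact_force: [-5.8, -1.8, 11.3]
width: 0.01
grasp_force: 20.8
time: 5.67
tool_pos: [0.5379, 0.1337, 0.0397]
tcp_rot: [0.979, 0.203, -0.0, 0.0]
contact_force: [-6.6, -0.3, 11.7]
width: 0.0098
grasp_force: 21.0
time: 5.92
tool_pos: [0.5384, 0.1334, 0.0391]
tcp_rot: [0.979, 0.203, 0.0, -0.0]
contact_force: [0.3, 0.7, -0.2]
width: 0.0341
grasp_force: 0.0
yaw 23.4 rows to post [-0.05  0.02  0.08] pos [0.5384 0.1334 0.0391] w 0.03410229786548646 t 5.9167
```

```bash
python3 -m crank '[[0,0,-0.8,0],[0,0,-0.8,0],[0,0,-0.8,0],[0,0,-0.8,0],[0,0,0,-1],[0,0,0,-1],[0,0,0,-1],[0,0,0,-1]]' >/dev/null;  python3 -m crank '[[0,0,0,-1],[0,0,0,-1],[0,0,0,-1],[0,0,0,-1],[0,0,0,-1],[0,0,0,-1],[0,0,0,-1],[0,0,0,-1]]'>/dev/null;  python3 -m crank '[[0,0,0,-1],[0,0,0,-1],[0,0,0,-1],[0,0,0,-1],[0,0,0,-1],[0,0,0,-1],[0,0,0,-1],[0,0,0,-1]]' > /dev/null; python3 -m crank '[[0,0,0,-1],[0,0,0,-1],[0,0,0,-1],[0,0,0,-1],[0,0,0,-0.7],[0,0,0,0]]' 
python3 -c "
from h import *;rep('red',171.8)"
```

```text
time: 8.42
tool_pos: [0.5382, 0.1333, 0.1187]
tcp_rot: [0.071, 0.997, 0.0, -0.0]
contact_force: [1.1, 0.5, 0.3]
width: 0.0343
grasp_force: 0.0
yaw 171.8 rows to post [ 3.84 -1.03  3.27] pos [0.5382 0.1333 0.1187] w 0.034333513171611665 t 8.4167
```

```bash
python3 -m crank '[[0.8,-0.2,0,0],[0.8,-0.2,0,0],[0.8,-0.2,0,0],[0.8,-0.2,0,0],[0.64,-0.23,0,0],[0,0,0,0],[0,0,0,0]]'
python3 -c "
from h import *;rep('red',171.8)"
```

```text
time: 9.0
tool_pos: [0.4395, 0.1214, 0.1192]
tcp_rot: [0.074, 0.997, -0.001, 0.001]
contact_force: [-0.2, -0.1, 0.6]
width: 0.0343
grasp_force: 0.0
yaw 171.5 rows to post [0.   0.01 3.29] pos [0.4395 0.1214 0.1192] w 0.03428591099810438 t 9.0
```

```bash
python3 -m crank '[[0,0,0.8,0],[0,0,0.8,0],[0,0,0.8,0],[0,0,0.5,0],[0,0,0.3,0],[0,0,0,0],[0,0,0,0]]'; python3 -m crank '[[0,0,0,0],[0,0,0,0],[0,0,0,0],[0,0,0,0],[0,0,0,0]]' 0 20
python3 -c "
from h import *;rep('red',171.8)"
```

```text
time: 9.58
tool_pos: [0.4399, 0.1224, 0.039]
tcp_rot: [0.073, 0.997, 0.0, -0.0]
contact_force: [0.0, 0.0, 0.2]
width: 0.0344
grasp_force: 0.0
time: 10.0
tool_pos: [0.4399, 0.1218, 0.0395]
tcp_rot: [0.073, 0.997, -0.0, 0.001]
contact_force: [-1.3, -0.8, 6.5]
width: 0.0098
grasp_force: 20.5
yaw 171.6 rows to post [ 0.01 -0.02  0.1 ] pos [0.4399 0.1218 0.0395] w 0.009849272984591208 t 10.0
```

```bash
python3 -m crank '[[-0.004,0.067,0,1],[-0.004,0.067,0,1],[-0.004,0.067,0,1],[-0.004,0.067,0,1],[-0.004,0.067,0,1],[-0.004,0.067,0,1],[-0.004,0.067,0,1],[-0.004,0.067,0,1]]'; python3 -m crank '[[-0.004,0.067,0,1],[-0.004,0.067,0,1],[-0.004,0.067,0,1],[-0.004,0.067,0,1],[-0.003,0.047,0,0.7],[0,0,0,0],[0,0,0,0]]'; python3 -m crank '[[0,0,0,0],[0,0,0,0],[0,0,0,0]]' 0.4
python3 -c "
from h import *;rep('red',95.4)"
```

```text
time: 10.67
tool_pos: [0.4471, 0.1322, 0.0395]
tcp_rot: [0.475, 0.88, -0.0, 0.001]
contact_force: [-0.3, -5.4, 5.6]
width: 0.0097
grasp_force: 20.4
time: 11.25
tool_pos: [0.4544, 0.1344, 0.0394]
tcp_rot: [0.673, 0.739, -0.0, 0.001]
contact_force: [0.1, -7.2, 5.0]
width: 0.0096
grasp_force: 20.4
time: 11.5
tool_pos: [0.454, 0.1356, 0.0391]
tcp_rot: [0.673, 0.74, 0.0, 0.0]
contact_force: [-0.6, -0.3, 0.7]
width: 0.0338
grasp_force: 0.0
yaw 95.4 rows to post [-0.02 -0.01  0.08] pos [0.454  0.1356 0.0391] w 0.03383188460726554 t 11.5
```

```bash
python3 -m crank '[[0,0,-0.8,0.33],[0,0,-0.8,0],[0,0,-0.8,0],[0,0,-0.8,0],[-0.2,0.9,0,0],[-0.2,0.9,0,0],[-0.2,0.9,0,0],[-0.2,0.9,0,0]]' >/dev/null;  python3 -m crank '[[-0.2,0.9,0,0],[-0.1,0.95,0,0],[0,0,0,0],[0,0,0,0]]'
python3 -c "
from h import *;rep('blue',-86.6)"
```

```text
time: 12.5
tool_pos: [0.5921, 0.1163, 0.1185]
tcp_rot: [0.686, 0.728, 0.0, -0.0]
contact_force: [-0.4, 0.7, -0.3]
width: 0.0341
grasp_force: 0.0
yaw 93.4 rows to post [ 0.01 -0.02  3.26] pos [0.5921 0.1163 0.1185] w 0.03409131473575765 t 12.5
```

```bash
python3 -m crank '[[0,0,0.8,0],[0,0,0.8,0],[0,0,0.8,0],[0,0,0.5,0],[0,0,0.3,0],[0,0,0,0],[0,0,0,0]]'; python3 -m crank '[[0,0,0,0],[0,0,0,0],[0,0,0,0],[0,0,0,0],[0,0,0,0]]' 0 20
python3 -c "
from h import *;rep('blue',-86.6)"
```

```text
time: 13.08
tool_pos: [0.5915, 0.1165, 0.0393]
tcp_rot: [0.685, 0.728, 0.0, -0.0]
contact_force: [0.3, 0.4, 0.4]
width: 0.0341
grasp_force: 0.0
time: 13.5
tool_pos: [0.592, 0.1162, 0.0398]
tcp_rot: [0.685, 0.728, 0.0, 0.0]
contact_force: [-2.0, -1.5, 7.7]
width: 0.0095
grasp_force: 20.4
yaw 93.5 rows to post [ 0.02 -0.01  0.11] pos [0.592  0.1162 0.0398] w 0.009512348730030807 t 13.5
```

```bash
python3 -m crank '[[0.004,-0.067,0,1],[0.004,-0.067,0,1],[0.004,-0.067,0,1],[0.004,-0.067,0,1],[0.004,-0.067,0,1],[0.004,-0.067,0,1],[0.004,-0.067,0,1],[0.004,-0.067,0,1]]'; python3 -m crank '[[0.004,-0.067,0,1],[0.004,-0.067,0,1],[0.004,-0.067,0,1],[0.004,-0.067,0,1],[0.004,-0.067,0,1],[0.004,-0.067,0,1],[0.004,-0.067,0,1],[0.004,-0.067,0,1]]'; python3 -m crank '[[0.004,-0.067,0,1],[0.002,-0.04,0,0.6],[0,0,0,0],[0,0,0,0]]'; python3 -m crank '[[0,0,0,0],[0,0,0,0],[0,0,0,0]]' 0.4
python3 -c "
from h import *;rep('blue',168)"
```

```text
time: 14.17
tool_pos: [0.5796, 0.1204, 0.0398]
tcp_rot: [0.923, 0.384, 0.0, 0.0]
contact_force: [-4.6, -4.7, 9.5]
width: 0.0098
grasp_force: 20.6
time: 14.83
tool_pos: [0.5744, 0.1327, 0.0398]
tcp_rot: [1.0, -0.025, -0.0, 0.0]
contact_force: [-6.3, -3.7, 11.4]
width: 0.0101
grasp_force: 20.9
time: 15.17
tool_pos: [0.5747, 0.1357, 0.0398]
tcp_rot: [0.994, -0.106, -0.0, 0.0]
contact_force: [-7.9, -2.9, 12.2]
width: 0.0099
grasp_force: 20.9
time: 15.42
tool_pos: [0.5753, 0.1358, 0.0392]
tcp_rot: [0.994, -0.106, 0.0, -0.0]
contact_force: [-0.3, -0.0, 1.1]
width: 0.034
grasp_force: 0.0
yaw -12.1 rows to post [-0.01 -0.01  0.09] pos [0.5753 0.1358 0.0392] w 0.0339901373437947 t 15.4167
```

```bash
python3 -m crank '[[0,0,-0.8,0],[0,0,-0.8,0],[0,0,-0.8,0],[0,0,-0.8,-1],[0,0,0,-1],[0,0,0,-1],[-0.7,0.7,0,0],[-0.7,0.7,0,0]]' 0 >/dev/null;  python3 -m crank '[[-0.7,0.74,0,0],[0,0,0,0],[0,0,0,0],[0,0,0,0]]'
python3 - <<'E'
from h import *
print(to([.528,.077,.037]).round(2))
w=optics.capture('wrist');t=optics.capture('top')
a=w['img'];b=cv2.resize(t['img'][150:285,170:370],(560,378),interpolation=cv2.INTER_CUBIC)
cv2.imwrite('pics/w2.png',a[:,:,::-1]);cv2.imwrite('pics/t2.png',b[:,:,::-1])
E
```

```text
time: 16.42
tool_pos: [0.5288, 0.0774, 0.1192]
tcp_rot: [0.999, 0.051, 0.0, -0.0]
contact_force: [-0.9, 0.4, -0.1]
width: 0.0001
grasp_force: 0.0
[-0.04  0.01  3.29]
```

View pics/w2.png

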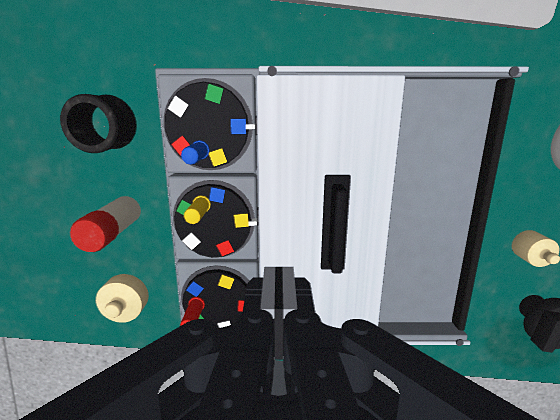

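The wrist view shows blue (238,126), yellow (241,220) and red (241,306) each at its pointer side, with the cover still shut. The ridge is at (337,222). I'll lower the shut fingers behind the ridge and push.

```bash
python3 -m crank '[[0,0,0.8,0],[0,0,0.8,0],[0,0,0.8,0],[0,0,0.5,0],[0,0,0.35,0],[0,0,0,0],[0,0,0,0]]'; python3 -m crank '[[0,0.3,0,0],[0,0.3,0,0],[0,0.3,0,0],[0,0.3,0,0],[0,0.3,0,0],[0,0.3,0,0],[0,0,0,0]]'
```

```text
time: 17.1
tool_pos: [0.5284, 0.0774, 0.0377]
tcp_rot: [0.999, 0.051, -0.0, -0.0]
contact_force: [0.1, -1.3, -0.5]
width: -0.0001
grasp_force: 0.0
time: 17.68
tool_pos: [0.5331, 0.0302, 0.0377]
tcp_rot: [0.999, 0.05, 0.0, 0.0]
contact_force: [0.1, 0.0, 0.5]
width: -0.0001
grasp_force: 0.0
```

```bash
python3 -m crank '[[0,0.3,0,0],[0,0.3,0,0],[0,0.3,0,0],[0,0.3,0,0],[0,0,0,0]]'; python3 -c "
from h import *
t=optics.capture('top');cv2.imwrite('pics/t3.png',cv2.resize(t['img'][150:285,170:370],(560,378))[:,:,::-1])"
```

```text
time: 18.1
tool_pos: [0.5361, 0.0004, 0.0375]
tcp_rot: [0.999, 0.05, -0.0, 0.0]
contact_force: [0.5, -0.2, 0.9]
width: 0.0001
grasp_force: 0.0
```

View pics/t3.png

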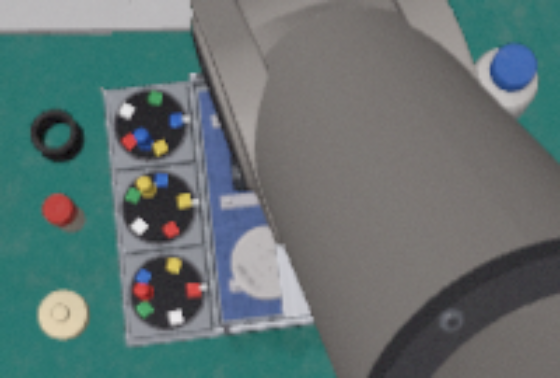

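The top view shows the cover part open with the tray exposed (around 240,240), and all three patches at their pointers. I'll carry on to the stop.

```bash
python3 -m crank '[[0,0.2,0,0],[0,0.2,0,0],[0,0.1,0,0],[0,0,0,0]]';python3 -m crank '[[0,0.1,0,0],[0,0.1,0,0],[0,0,0,0]]'
```

```text
time: 18.48
tool_pos: [0.5373, -0.0107, 0.0376]
tcp_rot: [0.999, 0.051, -0.0, 0.0]
contact_force: [-1.0, 0.4, -0.1]
width: -0.0002
grasp_force: 0.0
time: 18.73
tool_pos: [0.5378, -0.0154, 0.0376]
tcp_rot: [0.999, 0.051, -0.0, 0.0]
contact_force: [0.3, -0.1, -0.5]
width: 0.0002
grasp_force: 0.0
```

```bash
python3 -m crank '[[0,0.1,0,0],[0,0.1,0,0],[0,0,0,0]]';python3 -m crank '[[0,0.1,0,0],[0,0.1,0,0],[0,0,0,0]]'
```

```text
time: 18.98
tool_pos: [0.5381, -0.0178, 0.0376]
tcp_rot: [0.999, 0.052, -0.0, -0.001]
contact_force: [-2.4, 12.9, 1.8]
width: -0.0003
grasp_force: 6.4
time: 19.23
tool_pos: [0.5382, -0.0186, 0.0375]
tcp_rot: [0.999, 0.054, -0.0, -0.003]
contact_force: [-7.4, 34.1, 4.0]
width: -0.0003
grasp_force: 17.8
```

Firm stop reached. I'll back off, rise and check.

```bash
python3 -m crank '[[0,-0.5,0,0],[0,-0.5,0,0],[0,0,-0.8,0],[0,0,-0.8,0],[0,0,-0.8,0],[0,0,-0.8,0],[0,0,-0.8,0],[0,0,0,0]]'; python3 -m crank '[[-0.5,0,-0.6,0],[-0.5,0,-0.6,0],[0,0,-0.6,0],[0,0,0,0],[0,0,0,0],[0,0,0,0]]'; python3 -c "
from h import *
t=optics.capture('wrist');cv2.imwrite('pics/w4.png',t['img'][:,:,::-1])"
```

```text
time: 19.9
tool_pos: [0.5381, 0.0001, 0.1412]
tcp_rot: [0.999, 0.051, 0.002, 0.0]
contact_force: [2.0, -0.3, -0.1]
width: -0.0002
grasp_force: 0.0
time: 20.4
tool_pos: [0.5113, -0.0026, 0.182]
tcp_rot: [0.999, 0.051, -0.0, 0.0]
contact_force: [0.4, 0.6, -1.3]
width: 0.0
grasp_force: 0.0
```

View pics/w4.png

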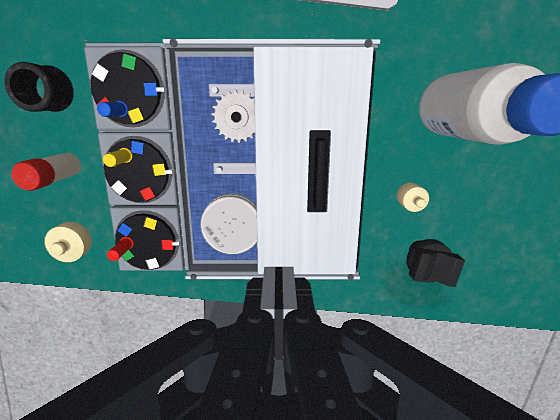

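The cover is fully open against the case end (right edge about 372), and the patches at (150,90), (159,170) and (168,244) stand at their pointers. The bystanders haven't moved.

```bash
python3 -c "
from workcell import hand_in;print(hand_in())"
```

```text
the job is handed in; nothing more can be done
None
```

The job is handed in at about 20 s of the allowed 67 s: all three dials are on the code, the cover is open at its stop, and the bystanders look undisturbed; the hand-in call returned no verdict.

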